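# Push a stuck rock core out of a core holder

### The job

The rock core is stuck in the core holder. Swing the red keeper aside, take the push rod from its rest and push the core through the bore from the open end until it lies wholly out on the two rails, then draw the rod out and lay it back in its rest. Then lay the core gently, without dropping it, in an empty channel of the core tray, and leave the other core, the beaker and the brown bottle where they are.

Things in the scene. Friction and masses are not known exactly. Their poses are not given: they have to be found in the camera images.
- cell_inlet (a point): Centre of the open bore mouth (41 mm wide) at the inlet end of the core holder, a fixed level steel barrel, 60 mm outside, 110 mm long, axis 100 mm above the worktop; round flange of 68 mm here. Axes: y along the bore, the way to push; z up; x across, away from the robot. A spring plunger inside grips the core: pushing it through takes about 5 to 15 N. Two stubs on top reach 48 mm above the axis.
- cell_outlet (a point): Centre of the bore at the outlet end face, 110 mm from the inlet, same axes. Square flange 76 x 76 x 10 mm ending at this face. The keeper turns 2 to 10 mm beyond it.
- rails_mid (a point): Middle of the two level rails past the outlet, at the height of a core's centre lying on them (2.5 mm below the bore axis); same axes, 66 mm past the outlet face. Rails: 8 mm round bars 24 mm apart (32 mm over all, room for fingers beside and below), from 13 to 119 mm past the face, where a white stop stands as high as the axis. A core on them can be grasped from above across its diameter.
- keeper (a joint): Angle (rad) of the red keeper bar over the outlet. 0 = shut: it slopes up at 45 degrees across the bore from its pivot, at the flange's lower corner on the robot's side (30 mm to -x of cell_outlet, 30 mm below it). It swings in the flange's plane up and over towards -x, to 1.9 = fully open. Little friction: beyond about 0.8 its weight carries it fully open, short of that it falls shut.
- keeper_knob (a point): Middle of the keeper's black knob, a pin 12 mm thick sticking out 25 mm along +y of cell_outlet, 84 mm from the pivot. Shut, it is 29 mm above the bore axis, 29 mm to +x of it and 22 mm past the outlet face. Pushed towards -x it opens the keeper, rising to 54 mm above the axis on the way.
- core_center (a point): Centre of the tan rock core, a cylinder 38 mm in diameter, 64 mm long, about 0.17 kg; long axis = point y. At the start it sits hidden in the bore, near the middle of the barrel.
- rod_grip (a point): Middle of the push rod's dark square handle (22 x 22 mm, 80 mm long): the place to grip. y along the rod to its tip, z up as it lies in the rest. The rod is 263 mm long, 0.32 kg, balancing near here: a 13 mm round shaft leads from the handle's front (40 mm ahead) to the tip, a 13 mm round tail ends 73 mm behind.
- rod_tip (a point): Front face of the rod's white pusher pad (26 mm in diameter, 12 mm long), 190 mm ahead of rod_grip. With the handle's front against the inlet, the tip stands 40 mm past the outlet face.
- rod_rest: Fixed rest: grey base 70 x 150 x 10 mm with two V-shaped wire forks, 56 mm either side of the origin along y, 40 mm wide at their tops (70 mm high). Origin: centre of the underside; y along the lying rod (tip to +y). The forks hold shaft and tail, the handle between them (8 to 12 mm to spare each end), the rod's axis 60 mm above the worktop, over the origin.
- core_tray: Fixed grey tray 206 (x) x 112 (y) mm with three channels along y, at x = -62, 0, +62 mm: each a pair of low ribs 24 mm apart on which a core lies with its centre 32.6 mm above the worktop; tray floor 10 mm high, rims 20 mm. Origin: centre of the underside. The channel at x = +62 (far from the robot) holds another core, the other two are empty.
- tray_channel0 (a point): Centre of a core lying in the empty channel nearest the robot (tray x = -62 mm); y along the channel.
- tray_channel1 (a point): The same for the empty middle channel (tray x = 0).
- core_b: The other core, dark grey, 38 mm in diameter, 64 mm long, lying in the tray's channel at x = +62 mm. Origin at its centre.
- spare_beaker: Glass beaker, 61 mm wide, 72 mm high, standing behind the core holder. Origin: centre of the underside.
- amber_bottle: Brown bottle with black cap, 55 mm wide, 115 mm high, behind the core holder. Origin: centre of the underside.
Things that resemble listed ones, but are neither listed nor needed, are in the scene too. What is shaped like the rod_rest but turquoise is not meant.

How it is judged:
On the way, in this order (a step that is already met when the one before it is completed fails the run):
1. the keeper is swung open (value of joint keeper above 1.2 rad), for 0.1 s.
2. the rod, through the bore, has pushed the core wholly out of the barrel onto the rails (y of core_center in the frame of cell_outlet above 0.034 m and x of core_center in the frame of cell_outlet between -0.012 and 0.012 m and z of each of core_center, rod_tip in the frame of cell_outlet above -0.012 m and y of rod_tip in the frame of cell_outlet above -0.02 m and x of rod_tip in the frame of cell_outlet between -0.012 and 0.012 m and z of rod_tip in the frame of cell_outlet below 0.012 m), for 0.1 s.
3. the rod lies back in its rest, let go (horizontal distance between rod_grip and rod_rest below 0.018 m and z of rod_grip in the frame of rod_rest between 0.054 and 0.066 m and angle between the y axis of rod_grip and the y axis of rod_rest, either way round below 0.12 rad and contact force between rod and the fingers below 0.1 N), for 0.1 s.
4. the core lies in an empty channel of the tray ((horizontal distance between core_center and tray_channel0 below 0.02 m or horizontal distance between core_center and tray_channel1 below 0.02 m) and height (world z) of core_center between 0.029 and 0.037 m and angle between the y axis of core_center and the y axis of core_tray, either way round below 0.12 rad), for 0.2 s.
At the end, for the whole second after the job is handed in: The core rests in an empty tray channel (centre within 20 mm of the channel's, height within 4 mm, axis within 0.12 rad) and the rod rests in its fork rest (handle centre within 18 mm of the middle, axis 54 to 66 mm high, within 0.12 rad); both still (all of step 4 and linear speed of each of core, rod below 0.02 m/s and horizontal distance between rod_grip and rod_rest below 0.018 m and z of rod_grip in the frame of rod_rest between 0.054 and 0.066 m and angle between the y axis of rod_grip and the y axis of rod_rest, either way round below 0.12 rad); the robot touches nothing.
It fails at once if the core falls onto the worktop (height (world z) of core_center below 0.026 m).
It fails at once if the core is dropped or banged down (moving faster than 0.65 m/s less than 60 mm above the worktop) (height (world z) of core_center below 0.06 m and linear speed of core above 0.65 m/s).
It fails at once if the other core in the tray is shifted by more than 20 mm (distance of core_b from where it was at the start of the episode above 0.02 m).
It fails at once if the beaker is shifted by more than 30 mm (distance of spare_beaker from where it was at the start of the episode above 0.03 m).
It fails at once if the brown bottle is shifted by more than 30 mm (distance of amber_bottle from where it was at the start of the episode above 0.03 m).
It also fails if it takes over 64 s, if anything falls off the work surface, if the arm or the gripper's body presses on something with over 40 N, if the wrist force passes 120 N, or if a joint passes its speed limit or range.

### The arm

A 7-joint arm with a two-finger parallel gripper is mounted at the origin on a cart in front of the work surface, level with it; the furniture and walls round the work are solid. World frame = base frame: x ahead of the robot, y to its left, z up, the work surface at z = 0. Lengths are in m, angles in rad, forces in N, time in s.
With the tool pointing down it reaches from about 0.425 to 0.95 m from the base axis. Payload 4.7 kg.
Tool frame: the origin (TCP) lies where the fingers leave the gripper's body, on its centre line; the fingertips stand 70 mm ahead of it and the grasp point (between the pads) lies arm.tcp_to_grasp ahead of it (arm.tcp_to_grasp is the distance from the TCP to the grasp point, in m); z points along the fingers, y is the line along which they close (so a half turn about z gives the same grasp; the last joint's range is limited). The gripper opens to 87 mm and grips with 3 to 60 N. Pads are 19 mm wide; open, the fingers measure 117 mm over their backs; the gripper's body (75 mm by 190 mm) begins 51 mm behind the grasp point.
Start: joints at [1.238, 0.469, -0.049, 1.532, 0.024, 1.141, -0.082], TCP at [0.202, -0.644, 0.292] pointing down, gripper open.
Joint ranges: [-2.59, 2.59], [-0.33, 1.99], [-1.39, 1.29], [0.1, 2.45], [-1.04, 4.18], [0.21, 1.99], [-2.66, 2.66]. Speed limits (rad/s): [2.57, 2.57, 3.14, 3.14, 3.14, 3.14, 3.14].

### API

Orientations are given as a rotation vector (axis times angle).
In Python, from workcell import arm gives the robot as it stands.
- The arm moves only by the tool apply_moves, never from a script. Its argument "plan" is a list of rows, each a list of 3 entries, a list of its own where there are three numbers: the turn, a rotation vector about the tool's x, y, z in rad, then the shift along the tool's x, y, z in cm, then the finger opening in cm, from 0 to 8.7. A call has 1 to 10 rows; each row is the pose to reach, as a shift and turn from the pose commanded when the call began, along the tool's axes at that moment; what a row does not reach only later rows make up. A row lasts 1/12 s, in which the tool goes at most 41.7 mm and 7.16 degrees, less where a joint would pass 70% of its speed; a pose out of reach is approached as far as the arm can. A call with a gripper value outside its range is refused whole. The fingers move at their own pace and stop on an object; "squeeze" is the grip in N (left out, the last holds). Time passes only in rows, so rows that repeat a pose let the fingers close. It gives the time, the measured TCP pose, the force, the opening and the grip force at its end, in the units of the state.
- arm.get_obs(): the state, without advancing time (a new reading comes with each control period).
- arm.snapshot(name): name is "side" or "top"; returns a dict with "pixels" (384x512x3 uint8, blue, green, red), "vfov" (degrees; the focal length in pixels is half the picture's height over the tangent of half this angle, whatever the lens; pixels are square), "cx", "cy" (the principal point, pixels), "rvec" (rotation vector, rad) and "tvec" (3), from world to camera coordinates, as OpenCV has them. Camera axes: x right, y down, z forward; pixel columns grow to the right and rows downward; lengths in m; the calibration is good to about 2 mm. A picture is of the moment at which its call begins. There is no depth.
- arm.hand_in(): hands the job in; it is judged then, once.
The state is a dict: "time_s": time; "joint_positions": joint angles; "joint_velocities": joint speeds; "tau": joint torques, N m; "tcp_pos": TCP position; "orientation": TCP orientation; "force": force on the tool from outside, world axes, zero at the start; "wrist_torque": the same for the moment, N m; "finger_gap": finger opening in m; "finger_force": force on a finger pad.
Only numpy, scipy, OpenCV 4.12 (cv2) and the standard library are available. Lean on these libraries where they do the work, as an engineer would, in place of code of your own. Each camera call takes 0.05 s, during which the arm holds its last target. There are 200 camera calls.

## Working session

There is one attempt and no reset: what is moved stays moved. The work goes in short steps, Python scripts to look and compute and a tool call to move; the robot and the scene stay as the last step left them, time stands still between calls to the robot, and variables do not carry over. Pictures are saved under pics/ and viewed, at most 10 in all, crops included, and the job is handed in when it is done.

Besides the shell and the picture viewer there is one more tool, called after "Call:" by a JSON object that holds its "method" and its "body", one argument or row to a line. apply_moves: Moves the arm, as the interface text tells. Its arguments: {"type":"object","properties":{"plan":{"type":"array"},"squeeze":{"type":"number"}},"required":["plan"]}

```bash
mkdir -p pics; cat > h.py <<'E'
import numpy as np,cv2
from scipy.spatial.transform import Rotation as R
from workcell import arm
def K(s):
    f=192/np.tan(np.radians(s["vfov"])/2); return f
def ray(s,u,v):
    f=K(s);Rm=cv2.Rodrigues(np.array(s["rvec"],float))[0];t=np.array(s["tvec"],float).ravel()
    d=Rm.T@np.array([(u-s["cx"])/f,(v-s["cy"])/f,1]);return -Rm.T@t,d/np.linalg.norm(d)
def onz(s,u,v,z):
    o,d=ray(s,u,v);return o+d*(z-o[2])/d[2]
def proj(s,p):
    f=K(s);Rm=cv2.Rodrigues(np.array(s["rvec"],float))[0];c=Rm@np.array(p,float)+np.array(s["tvec"],float).ravel()
    return np.array([f*c[0]/c[2]+s["cx"],f*c[1]/c[2]+s["cy"]])
def two(s1,p1,s2,p2):
    a,d=ray(s1,*p1);b,e=ray(s2,*p2)
    m=np.linalg.lstsq(np.stack([d,-e],1),b-a,rcond=None)[0]
    p,q=a+d*m[0],b+e*m[1];return (p+q)/2,np.linalg.norm(p-q)
def move(p,rotvec=None):
    """world target TCP -> tool shift cm and turn from current measured pose"""
    o=arm.get_obs();T=R.from_rotvec(o["orientation"])
    sh=T.inv().apply(np.array(p)-o["tcp_pos"])*100
    tu=np.zeros(3) if rotvec is None else (T.inv()*R.from_rotvec(rotvec)).as_rotvec()
    return tu.round(3),sh.round(2)
E
python3 - <<'E'
from h import *
o=arm.get_obs();print(o,arm.tcp_to_grasp);print(R.from_rotvec(o["orientation"]).as_matrix().round(3))
for n in("side","top"):
    s=arm.snapshot(n);print(n,{k:v for k,v in s.items() if k!="pixels"},ray(s,256,192))
    cv2.imwrite(f"pics/{n}0.png",s["pixels"])
    import pickle;pickle.dump(s,open(f"{n}0.pkl","wb"))
E
```

```text
{'time_s': 0.0, 'joint_positions': array([ 1.23811825,  0.46943321, -0.04860874,  1.53371749,  0.02409657,
        1.14097435, -0.08227967]), 'joint_velocities': array([ 0.00162478, -0.00136821, -0.00017874, -0.00059594, -0.00107099,
        0.00082755, -0.00112071]), 'tau': array([-6.96585867e-04, -5.07980883e+01, -8.09029117e-02, -2.36161047e+01,
       -6.13346673e-02,  3.77838034e-02,  1.54254767e-04]), 'tcp_pos': array([ 0.20179259, -0.64363707,  0.29119491]), 'orientation': array([-3.10351646e+00, -4.75149536e-01,  5.58756100e-04]), 'force': array([-0.34909286, -0.22723808, -0.08067045]), 'wrist_torque': array([-0.02137833, -0.05242312,  0.00954391]), 'finger_force': 0.0, 'finger_gap': 0.08716418432647356} 0.051
[[ 0.954  0.299 -0.001]
 [ 0.299 -0.954  0.002]
 [-0.    -0.002 -1.   ]]
side {'vfov': 47.84154386414979, 'cx': 252.49572665586237, 'cy': 177.77486336266344, 'rvec': array([ 1.97674341, -0.12968148,  0.12112097]), 'tvec': array([-0.56737234,  0.12252166,  1.42527732])} (array([ 0.35860744, -1.32666677,  0.6925997 ]), array([ 0.15180794,  0.89158085, -0.42665905]))
top {'vfov': 45.546562127405195, 'cx': 254.00712258904173, 'cy': 188.26740303602833, 'rvec': array([ 2.14139038, -2.18642275,  0.14582636]), 'tvec': array([-0.03044098,  0.60309763,  1.59080976])} (array([ 0.40398102, -0.02091546,  1.65278279]), array([ 0.1136458 , -0.01774849, -0.99336279]))
```

View pics/side0.png

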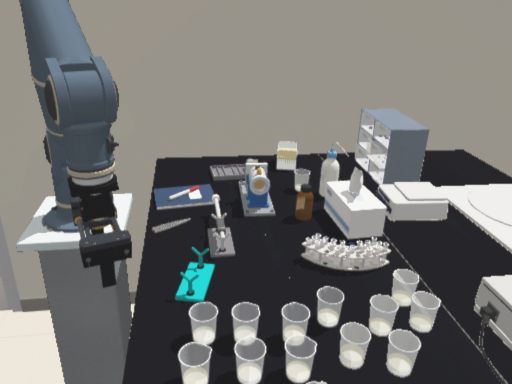

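View pics/top0.png

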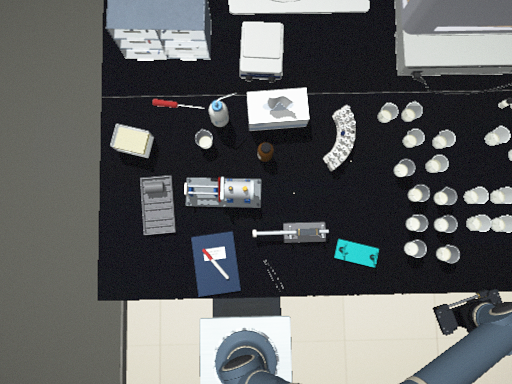

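Top: the core holder is at (223,192), with the keeper red at (221,188). The grey rest with the rod is at (305,232), and the turquoise look-alike at (357,252) is not meant. The tray is at (158,205), with the dark core at (155,187). The beaker is at (204,140) and the bottle at (265,152). Side: the holder is at (258,185), the rod at (218,215), and the turquoise rest at (196,280). I'll confirm the details in one enlarged crop.

```bash
python3 - <<'E'
import cv2
a=cv2.imread("pics/top0.png")[130:260,135:335];b=cv2.imread("pics/side0.png")[150:260,180:330]
cv2.imwrite("pics/c1.png",cv2.resize(a,None,fx=4,fy=4,interpolation=cv2.INTER_CUBIC))
cv2.imwrite("pics/c2.png",cv2.resize(b,None,fx=5,fy=5,interpolation=cv2.INTER_CUBIC))
E
```

```text
(no output)
```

View pics/c1.png

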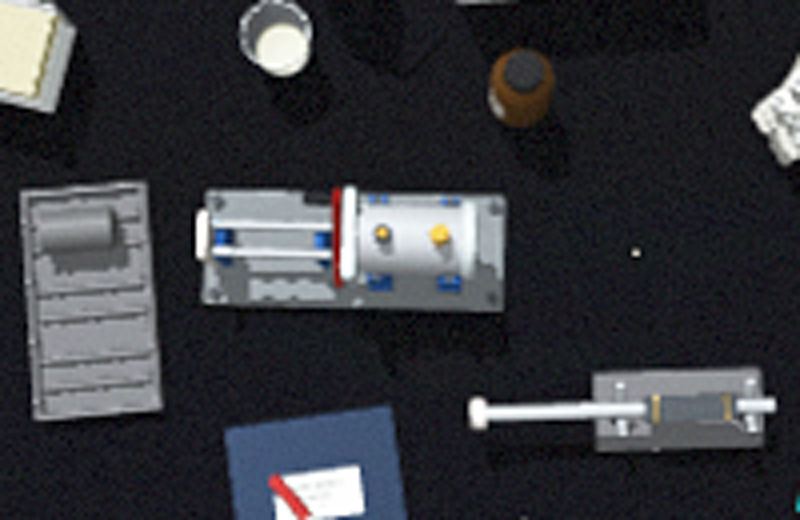

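View pics/c2.png

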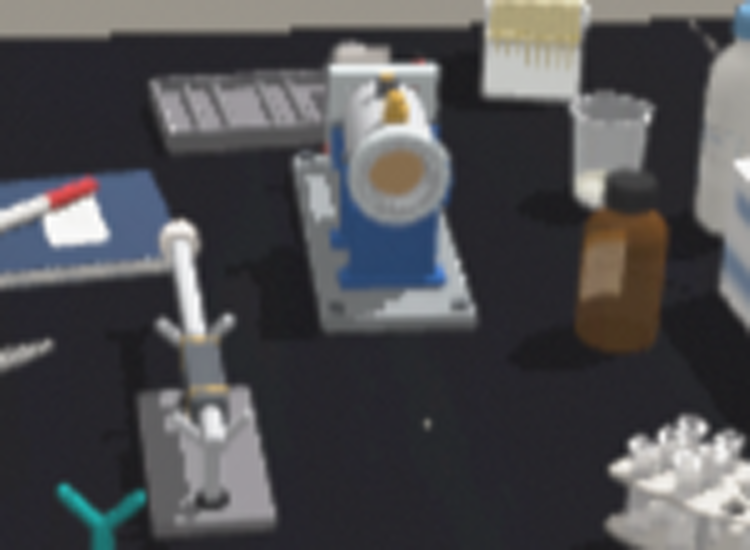

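Top crop (×4): the handle runs between brass bands at (656,407) and (728,405), with the tip at (472,412) and tail at (776,404). The gold stubs are at (383,231) and (441,234). The square flange is at x 342–357, with the red keeper beside it and its knob at (318,198). Tray corners are (20,190), (148,181), (161,409) and (36,418). Side crop (×5): the inlet mouth is at (396,174), showing the tan core inside. The grey rest fits the description, with the rod lying in it.

```bash
python3 - <<'E'
from h import *
import pickle
T=pickle.load(open("top0.pkl","rb"));S=pickle.load(open("side0.pkl","rb"))
t=lambda u,v,z:onz(T,135+u/4-.375,130+v/4-.375,z).round(4)
tt=lambda u,v:(135+u/4-.375,130+v/4-.375); ss=lambda u,v:(180+u/5-.4,150+v/5-.4)
for n,a in dict(band1=(656,407,.07),band2=(728,405,.07),tip=(470,412,.06),tail=(776,404,.06),rA=(594,374,.01),rB=(762,368,.01),rC=(764,445,.01),rD=(595,452,.01),
 stub1=(383,231,.148),stub2=(441,234,.148),railA=(213,225,.0825+.004),railA2=(332,229,.0865),railB=(213,249,.0865),railB2=(332,252,.0865),stop=(203,234,.1),flA=(350,188,.138),flB=(350,280,.138),inl=(477,238,.1),
 b1=(205,190,.01),b2=(506,197,.01),b3=(503,310,.01),b4=(202,303,.01),
 knob=(318,198,.129),t1=(20,190,.02),t2=(148,181,.02),t3=(161,409,.02),t4=(36,418,.02),core_b1=(40,232,.045),core_b2=(112,228,.045)).items(): print(n,t(*a))
o,d=ray(S,*ss(398,174)); print("inlet ray at z=.1",o+d*(.1-o[2])/d[2])
print("tip side z.06",onz(S,*ss(180,237),.06),"band side",onz(S,*ss(200,339),.071),onz(S,*ss(208,391),.071))
print("tip two",two(T,tt(470,412),S,ss(180,237)))
E
```

```text
band1 [ 0.4454 -0.1933  0.07  ]
band2 [ 0.4458 -0.2555  0.07  ]
tip [ 0.4447 -0.0328  0.06  ]
tail [ 0.446  -0.2988  0.06  ]
rA [ 0.4776 -0.1451  0.01  ]
rB [ 0.4798 -0.2963  0.01  ]
rC [ 0.4111 -0.2953  0.01  ]
rD [ 0.4081 -0.144   0.01  ]
stub1 [0.5933 0.0368 0.148 ]
stub2 [ 0.5898 -0.0112  0.148 ]
railA [0.6092 0.1855 0.0865]
railA2 [0.6036 0.0831 0.0865]
railB [0.5883 0.1855 0.0865]
railB2 [0.5837 0.0833 0.0865]
stop [0.5998 0.1922 0.1   ]
flA [0.6313 0.0642 0.138 ]
flB [0.554  0.0652 0.138 ]
inl [ 0.5917 -0.0416  0.1   ]
b1 [0.6513 0.2027 0.01  ]
b2 [ 0.6395 -0.0699  0.01  ]
b3 [ 0.5368 -0.0648  0.01  ]
b4 [0.5487 0.2057 0.01  ]
knob [0.6247 0.0917 0.129 ]
t1 [0.6531 0.3674 0.02  ]
t2 [0.659  0.2525 0.02  ]
t3 [0.4542 0.2409 0.02  ]
t4 [0.4486 0.3514 0.02  ]
core_b1 [0.6114 0.3435 0.045 ]
core_b2 [0.6137 0.2801 0.045 ]
inlet ray at z=.1 [ 0.58927338 -0.03070287  0.1       ]
tip side z.06 [ 0.44374153 -0.03054535  0.06      ] band side [ 0.44442701 -0.19229727  0.071     ] [ 0.4441493  -0.25401137  0.071     ]
tip two (array([ 0.44414363, -0.03277933,  0.0610904 ]), np.float64(0.0010957574604966269))
```

Found: bore axis through (0.5907+0.045y, y, 0.1), with the outlet at y≈0.070 and the inlet at y≈−0.040. The rod grip is at (0.445,−0.224), and tray channel 1 is at (0.554,0.303). First I'll work out the move to the keeper knob's +x side.

```bash
cat >> h.py <<'E'
def down(yaw=0.):
    "tool z down, tool x along world +y turned by yaw"
    c,s=np.cos(yaw),np.sin(yaw); return R.from_matrix(np.array([[-s,c,0],[c,s,0],[0,0,-1]])).as_rotvec()
E
python3 - <<'E'
from h import *
print(move([.664,.096,.25],down(-.045)))
E
```

```text
(array([-2.000e-03, -1.000e-03, -1.222e+00]), array([ 66.23, -56.75,   4.22]))
```

Call:
{"method": "apply_moves", "body": {
  "plan": [
    [[0,0,-1.22],[66.2,-56.8,0],0],
    [[0,0,-1.22],[66.2,-56.8,0],0],
    [[0,0,-1.22],[66.2,-56.8,0],0],
    [[0,0,-1.22],[66.2,-56.8,0],0],
    [[0,0,-1.22],[66.2,-56.8,0],0],
    [[0,0,-1.22],[66.2,-56.8,0],0],
    [[0,0,-1.22],[66.2,-56.8,0],0],
    [[0,0,-1.22],[66.2,-56.8,0],0],
    [[0,0,-1.22],[66.2,-56.8,0],0],
    [[0,0,-1.22],[66.2,-56.8,0],0]
  ]
}}

```text
time_s: 0.93
tcp_pos: [0.4229, -0.2887, 0.2922]
orientation: [-2.267, -2.175, 0.001]
force: [1.3, -0.8, 0.2]
finger_gap: 0.0283
finger_force: 0.0
```

```bash
python3 - <<'E'
from h import *
print(arm.get_obs()["tcp_pos"],move([.664,.096,.25],down(-.045)))
E
```

```text
[ 0.4229247  -0.28865375  0.29217011] (array([-0.   ,  0.   ,  0.003]), array([39.43, 22.49,  4.2 ]))
```

Call:
{"method": "apply_moves", "body": {
  "plan": [
    [[0,0,0],[39,22.4,0],0],
    [[0,0,0],[39,22.4,0],0],
    [[0,0,0],[39,22.4,0],0],
    [[0,0,0],[39,22.4,0],0],
    [[0,0,0],[39,22.4,0],0],
    [[0,0,0],[39,22.4,0],0],
    [[0,0,0],[39,22.4,0],0],
    [[0,0,0],[39,22.4,0],0],
    [[0,0,0],[39,22.4,0],0],
    [[0,0,0],[39,22.4,0],0]
  ]
}}

```text
time_s: 1.77
tcp_pos: [0.6474, 0.0621, 0.2917]
orientation: [-2.273, -2.168, 0.002]
force: [0.6, -0.9, -0.5]
finger_gap: 0.0005
finger_force: 0.0
```

```bash
python3 - <<'E'
from h import *
s=arm.snapshot("side");print(arm.get_obs()["tcp_pos"],move([.664,.096,.182],down(-.045)))
E
```

```text
[0.64987217 0.07241111 0.29184161] (array([ 0.003, -0.009,  0.008]), array([ 2.31,  1.29, 11.01]))
```

Call:
{"method": "apply_moves", "body": {
  "plan": [
    [[0,0,0],[0,0,0],0],
    [[0,0,0],[0,0,0],0]
  ]
}}

```text
time_s: 1.98
tcp_pos: [0.6466, 0.0613, 0.2913]
orientation: [-2.27, -2.17, 0.002]
force: [0.3, -0.9, -0.1]
finger_gap: 0.0002
finger_force: 0.0
```

```bash
python3 - <<'E'
from h import *
print(arm.get_obs()["tcp_pos"],move([.664,.096,.182],down(-.045)))
E
```

```text
[0.64655571 0.06132335 0.29133435] (array([-0.002,  0.   , -0.   ]), array([ 3.55,  1.6 , 10.93]))
```

Call:
{"method": "apply_moves", "body": {
  "plan": [
    [[0,0,0],[3.5,1.6,0],0],
    [[0,0,0],[3.5,1.6,0],0],
    [[0,0,0],[3.5,1.6,4],0],
    [[0,0,0],[3.5,1.6,8],0],
    [[0,0,0],[3.5,1.6,10.9],0],
    [[0,0,0],[3.5,1.6,10.9],0]
  ]
}}

```text
time_s: 2.48
tcp_pos: [0.6604, 0.0906, 0.1762]
orientation: [-2.272, -2.162, 0.019]
force: [-1.3, -0.6, -1.2]
finger_gap: 0.0005
finger_force: 0.0
```

Call:
{"method": "apply_moves", "body": {
  "plan": [
    [[0,0,0],[0,-1.5,0],0],
    [[0,0,0],[0,-3,0],0],
    [[0,0,0],[0,-4.5,0],0],
    [[0,0,0],[0,-6,0],0],
    [[0,0,0],[0,-7.5,0],0],
    [[0,0,0],[0,-9,0],0],
    [[0,0,0],[0,-10.5,0],0],
    [[0,0,0],[0,-11.5,0],0],
    [[0,0,0],[0,-11.5,0],0]
  ]
}}

```text
time_s: 3.23
tcp_pos: [0.5483, 0.0995, 0.1848]
orientation: [2.272, 2.167, -0.0]
force: [-0.6, 0.3, 0.0]
finger_gap: 0.0005
finger_force: 0.0
```

Call:
{"method": "apply_moves", "body": {
  "plan": [
    [[0,0,0],[0,0,-4],0],
    [[0,0,0],[0,0,-8],8.7],
    [[0,0,0],[-4,-3,-12],8.7],
    [[0,0,0],[-8,-6,-12],8.7],
    [[0,0,0],[-12,-9,-12],8.7],
    [[0,0,0],[-16,-11,-12],8.7],
    [[0,0,0],[-20,-11,-12],8.7],
    [[0,0,0],[-24,-11,-12],8.7],
    [[0,0,0],[-28,-11,-12],8.7],
    [[0,0,0],[-31,-11,-12],8.7]
  ]
}}

```text
time_s: 4.07
tcp_pos: [0.426, -0.1895, 0.3049]
orientation: [2.272, 2.165, 0.001]
force: [1.4, -0.1, 1.0]
finger_gap: 0.0524
finger_force: 0.0
```

```bash
python3 - <<'E'
from h import *
s=arm.snapshot("top");cv2.imwrite("pics/t2.png",cv2.resize(s["pixels"][130:260,135:335],None,fx=4,fy=4,interpolation=cv2.INTER_CUBIC))
print(arm.get_obs()["tcp_pos"],move([.4455,-.224,.14],down(.005)))
E
```

```text
[ 0.42480372 -0.19890851  0.30447103] (array([ 0.002,  0.007, -0.065]), array([-2.27,  2.18, 16.47]))
```

View pics/t2.png

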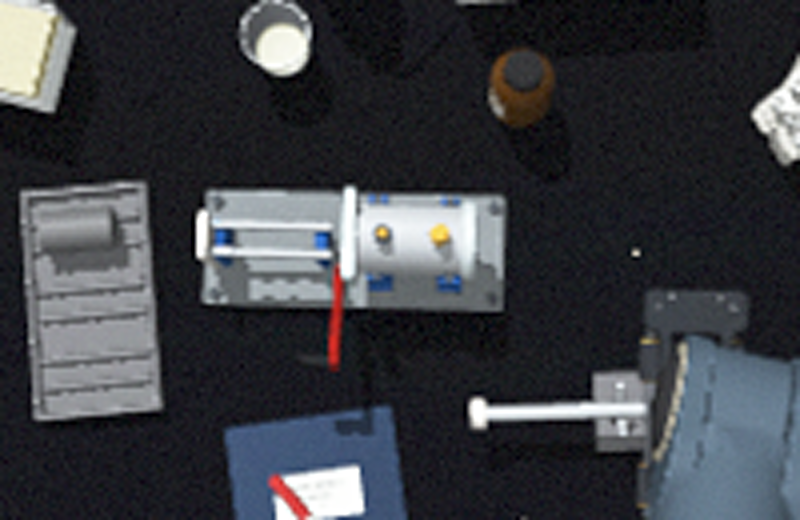

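The keeper is open: the red bar now points to −x at (335,320). The core, beaker and bottle are undisturbed. Next I'll centre over the rod handle.

Call:
{"method": "apply_moves", "body": {
  "plan": [
    [[0,0,-0.05],[-2.3,2.1,5],8.7],
    [[0,0,-0.05],[-2.3,2.1,9],8.7],
    [[0,0,-0.05],[-2.3,2.1,12],8.7],
    [[0,0,-0.05],[-2.3,2.1,13],8.7],
    [[0,0,-0.05],[-2.3,2.1,13],8.7],
    [[0,0,-0.05],[-2.3,2.1,13],8.7]
  ]
}}

```text
time_s: 4.62
tcp_pos: [0.447, -0.2111, 0.1736]
orientation: [2.218, 2.224, 0.001]
force: [-0.5, -0.1, 0.6]
finger_gap: 0.0864
finger_force: 0.0
```

```bash
python3 - <<'E'
from h import *
print(arm.get_obs()["tcp_pos"],move([.4455,-.224,.111],down(.005)))
E
```

```text
[ 0.44703538 -0.21107052  0.17356106] (array([ 0.001, -0.   , -0.002]), array([-1.29, -0.16,  6.26]))
```

Call:
{"method": "apply_moves", "body": {
  "plan": [
    [[0,0,0],[-1.3,-0.2,2.5],8.7],
    [[0,0,0],[-1.3,-0.2,5],8.7],
    [[0,0,0],[-1.3,-0.2,6.3],8.7],
    [[0,0,0],[-1.3,-0.2,6.3],8.7],
    [[0,0,0],[-1.3,-0.2,6.3],2],
    [[0,0,0],[-1.3,-0.2,6.3],1],
    [[0,0,0],[-1.3,-0.2,6.3],1],
    [[0,0,0],[-1.3,-0.2,6.3],1],
    [[0,0,0],[-1.3,-0.2,6.3],1],
    [[0,0,0],[-1.3,-0.2,6.3],1]
  ],
  "squeeze": 50
}}

```text
time_s: 5.45
tcp_pos: [0.4446, -0.2239, 0.1108]
orientation: [2.217, 2.224, 0.0]
force: [-0.9, 0.2, 0.1]
finger_gap: 0.0553
finger_force: 0.0
```

Call:
{"method": "apply_moves", "body": {
  "plan": [
    [[0,0,0],[0,0,0],1],
    [[0,0,0],[0,0,0],1],
    [[0,0,0],[0,0,0],1]
  ]
}}

```text
time_s: 5.7
tcp_pos: [0.4443, -0.2237, 0.1102]
orientation: [2.218, 2.225, -0.0]
force: [-0.1, -0.0, 0.5]
finger_gap: 0.0351
finger_force: 0.0
```

Call:
{"method": "apply_moves", "body": {
  "plan": [
    [[0,0,0],[0,0,0],1],
    [[0,0,0],[0,0,0],1],
    [[0,0,0],[0,0,0],1],
    [[0,0,0],[0,0,0],1],
    [[0,0,0],[0,0,0],1]
  ]
}}

```text
time_s: 6.12
tcp_pos: [0.4443, -0.2237, 0.1102]
orientation: [-2.218, -2.225, 0.0]
force: [0.5, -0.1, 0.6]
finger_gap: 0.0215
finger_force: 50.0
```

Call:
{"method": "apply_moves", "body": {
  "plan": [
    [[0,0,0],[0,0,-2],1],
    [[0,0,0],[0,0,-4],1],
    [[0,0,0],[0,0,-5],1],
    [[0,0,0],[-2,0,-5],1],
    [[0,0,0],[-4,0,-5],1],
    [[0,0,0],[-4,0,-5],1]
  ]
}}

```text
time_s: 6.62
tcp_pos: [0.4438, -0.2682, 0.1601]
orientation: [2.222, 2.217, -0.003]
force: [0.2, -0.9, -3.3]
finger_gap: 0.0216
finger_force: 50.0
```

```bash
python3 - <<'E'
from h import *
o=arm.get_obs();print(o["tcp_pos"],o["finger_gap"],o["finger_force"],move([.5788,-.264,.152],down(-.045)))
E
```

```text
[ 0.44378959 -0.26815048  0.1601281 ] 0.02162311031864302 49.98401904478669 (array([0.   , 0.003, 0.043]), array([ 0.45, 13.5 ,  0.82]))
```

Call:
{"method": "apply_moves", "body": {
  "plan": [
    [[0,0,0.04],[0,3,0],1],
    [[0,0,0.04],[0,6,0.5],1],
    [[0,0,0.04],[0,9,0.9],1],
    [[0,0,0.04],[0,12,0.9],1],
    [[0,0,0.04],[0,13.5,0.9],1],
    [[0,0,0.04],[0,13.5,0.9],1],
    [[0,0,0.04],[0,13.5,0.9],1]
  ]
}}

```text
time_s: 7.2
tcp_pos: [0.5795, -0.2625, 0.15]
orientation: [-2.26, -2.18, 0.001]
force: [0.1, -0.4, -3.0]
finger_gap: 0.022
finger_force: 50.0
```

```bash
python3 - <<'E'
from h import *
o=arm.get_obs();print(o["tcp_pos"],o["finger_gap"],move([.5788,-.264,.152],down(-.045)))
T=arm.snapshot("top");S=arm.snapshot("side")
import pickle;pickle.dump((T,S),open("ins.pkl","wb"))
# predicted tip
u=np.array([.045,.999,0]);g=o["tcp_pos"]-[0,0,.050]
tip=g+u*.191;inl=np.array([.589,-.040,.1])
pt,ps=proj(T,tip),proj(S,tip);print(pt,ps,proj(T,inl),proj(S,inl))
a=cv2.resize(T["pixels"][165:215,215:315],(800,400),interpolation=cv2.INTER_CUBIC)
b=cv2.resize(S["pixels"][160:230,225:295],(560,560)[::1],interpolation=cv2.INTER_CUBIC)
cv2.imwrite("pics/i.png",cv2.resize(np.hstack([cv2.copyMakeBorder(a,0,160,0,0,0),b]),(800,329)))
cv2.imwrite("pics/ib.png",b)
E
```

```text
[ 0.57947726 -0.26253578  0.15003664] 0.021963646435583007 (array([-0.002, -0.001,  0.009]), array([-0.15, -0.06, -0.2 ]))
[262.70112643 189.99144194] [260.87115847 189.58306126] [253.42110036 189.90919149] [259.57067229 185.55325612]
```

View pics/i.png

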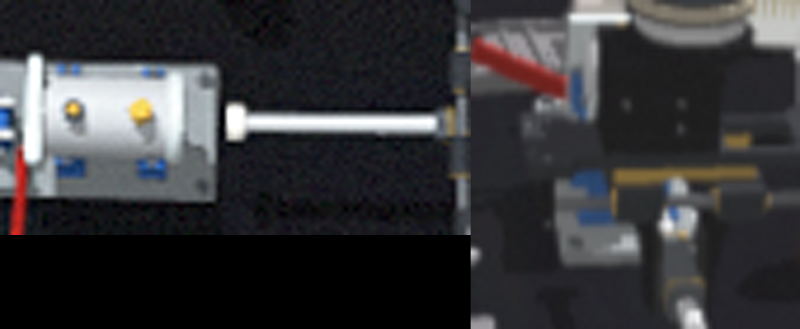

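Tip at about pixel (263.4,190.7), with the barrel mouth centre at (254,189.9). It is aligned to within 2–3 mm, and the remaining 0.009 rad of yaw corrects that. I'll push in stages.

Call:
{"method": "apply_moves", "body": {
  "plan": [
    [[0,0,0.009],[0,0,0],1],
    [[0,0,0.009],[0,0,0],1]
  ]
}}

```text
time_s: 7.47
tcp_pos: [0.5784, -0.2637, 0.1511]
orientation: [-2.273, -2.168, 0.001]
force: [-0.4, 0.2, -2.9]
finger_gap: 0.0215
finger_force: 50.0
```

Call:
{"method": "apply_moves", "body": {
  "plan": [
    [[0,0,0],[1,0,0],1],
    [[0,0,0],[2.2,0,0],1],
    [[0,0,0],[3.4,0,0],1],
    [[0,0,0],[4.4,0,0],1],
    [[0,0,0],[5.2,0,0],1],
    [[0,0,0],[6,0,0],1],
    [[0,0,0],[6.8,0,0],1],
    [[0,0,0],[7.6,0,0],1]
  ]
}}

```text
time_s: 8.13
tcp_pos: [0.5827, -0.1883, 0.1513]
orientation: [2.272, 2.168, -0.003]
force: [-0.6, -3.9, -2.6]
finger_gap: 0.0212
finger_force: 50.0
```

```bash
python3 - <<'E'
from h import *
o=arm.get_obs();y=-.092
print(o["tcp_pos"],o["force"],o["wrist_torque"],move([.5912+.045*y,y,.150],down(-.045)))
E
```

```text
[ 0.58269289 -0.1883387   0.15131608] [-0.59070582 -3.89299091 -2.57625344] [-0.97300896  0.08767885  0.06854512] (array([-0.   ,  0.002, -0.002]), array([ 9.64, -0.02,  0.11]))
```

Call:
{"method": "apply_moves", "body": {
  "plan": [
    [[0,0,0],[1,0,0.1],1],
    [[0,0,0],[2,0,0.1],1],
    [[0,0,0],[3,0,0.1],1],
    [[0,0,0],[4,0,0.1],1],
    [[0,0,0],[5,0,0.1],1],
    [[0,0,0],[6,0,0.1],1],
    [[0,0,0],[7,0,0.1],1],
    [[0,0,0],[8,0,0.1],1],
    [[0,0,0],[9,0,0.1],1],
    [[0,0,0],[9.5,0,0.1],1]
  ]
}}

```text
time_s: 8.97
tcp_pos: [0.5874, -0.09, 0.1503]
orientation: [-2.269, -2.172, -0.002]
force: [-0.2, 0.7, -2.7]
finger_gap: 0.0215
finger_force: 50.0
```

Call:
{"method": "apply_moves", "body": {
  "plan": [
    [[0,0,0],[0,0,0],1],
    [[0,0,0],[0,0,0],1],
    [[0,0,0],[0,0,0],1]
  ]
}}

```text
time_s: 9.22
tcp_pos: [0.5873, -0.093, 0.1502]
orientation: [2.273, 2.169, -0.001]
force: [-0.8, 0.0, -3.1]
finger_gap: 0.0212
finger_force: 50.0
```

```bash
python3 - <<'E'
from h import *
o=arm.get_obs();print(o["tcp_pos"],o["force"],o["finger_gap"])
T=arm.snapshot("top")
cv2.imwrite("pics/p.png",cv2.resize(T["pixels"][160:220,165:285],(800,400),interpolation=cv2.INTER_CUBIC))
E
```

```text
[ 0.58729536 -0.09304759  0.15017419] [-7.91992010e-01  1.70983490e-03 -3.06607737e+00] 0.02124841645880044
```

View pics/p.png

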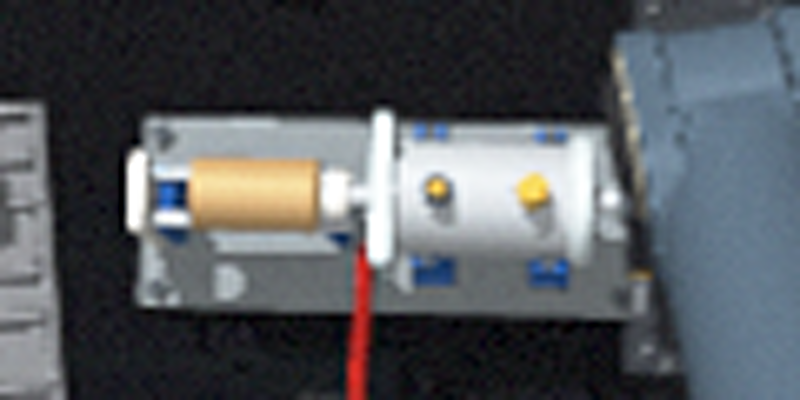

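The core lies on the rails at crop px (190–318, 158–230), with the white pad just behind it at (335,193). Next I'll draw the rod out.

Call:
{"method": "apply_moves", "body": {
  "plan": [
    [[0,0,0],[-1.5,0,0],1],
    [[0,0,0],[-3.5,0,0],1],
    [[0,0,0],[-5.5,0,0],1],
    [[0,0,0],[-7.5,0,0],1],
    [[0,0,0],[-9.5,0,0],1],
    [[0,0,0],[-11.5,0,0],1],
    [[0,0,0],[-13.5,0,0],1],
    [[0,0,0],[-15.5,0,0],1],
    [[0,0,0],[-17.5,0,0],1],
    [[0,0,0],[-17.5,0,0],1]
  ]
}}

```text
time_s: 10.1
tcp_pos: [0.5777, -0.2744, 0.1499]
orientation: [2.279, 2.158, -0.005]
force: [0.1, -1.2, -2.4]
finger_gap: 0.0215
finger_force: 50.0
```

```bash
python3 - <<'E'
from h import *
o=arm.get_obs();print(o["tcp_pos"],o["force"],move([.4443,-.264,.150],down(.004)),move([.4443,-.2225,.150],down(.004)))
E
```

```text
[ 0.57773597 -0.27443604  0.14993385] [ 0.07885657 -1.24150866 -2.42952695] (array([-0.   ,  0.004, -0.058]), array([  0.32, -13.38,  -0.  ])) (array([-0.   ,  0.004, -0.058]), array([  4.46, -13.61,  -0.02]))
```

Call:
{"method": "apply_moves", "body": {
  "plan": [
    [[0,0,0],[0,-3,0],1],
    [[0,0,-0.02],[0,-6,0],1],
    [[0,0,-0.05],[0,-9,0],1],
    [[0,0,-0.05],[0,-12,0],1],
    [[0,0,-0.05],[2,-13.6,0],1],
    [[0,0,-0.05],[3.5,-13.6,0],1],
    [[0,0,-0.05],[4.3,-13.6,0],1],
    [[0,0,-0.05],[4.3,-13.6,0],1],
    [[0,0,-0.05],[4.3,-13.6,0],1]
  ]
}}

```text
time_s: 10.85
tcp_pos: [0.4464, -0.2184, 0.1506]
orientation: [2.215, 2.226, 0.001]
force: [0.1, -0.2, -3.7]
finger_gap: 0.0214
finger_force: 50.0
```

```bash
python3 - <<'E'
from h import *
o=arm.get_obs();print(o["tcp_pos"],o["force"],move([.4443,-.2225,.110],down(.004)))
E
```

```text
[ 0.4464228  -0.21837073  0.15064741] [ 0.08295995 -0.21767385 -3.74665807] (array([0.002, 0.001, 0.001]), array([-0.41, -0.22,  4.06]))
```

Call:
{"method": "apply_moves", "body": {
  "plan": [
    [[0,0,0],[-0.4,-0.2,0.5],1],
    [[0,0,0],[-0.4,-0.2,1.5],1],
    [[0,0,0],[-0.4,-0.2,2.5],1],
    [[0,0,0],[-0.4,-0.2,3.3],1],
    [[0,0,0],[-0.4,-0.2,3.8],1],
    [[0,0,0],[-0.4,-0.2,4],1],
    [[0,0,0],[-0.4,-0.2,4],1],
    [[0,0,0],[-0.4,-0.2,4],1]
  ]
}}

```text
time_s: 11.52
tcp_pos: [0.4441, -0.2222, 0.1103]
orientation: [2.216, 2.226, 0.001]
force: [3.3, -0.6, -2.0]
finger_gap: 0.0218
finger_force: 50.0
```

Call:
{"method": "apply_moves", "body": {
  "plan": [
    [[0,0,0],[0,0,0],3],
    [[0,0,0],[0,0,0],4],
    [[0,0,0],[0,0,0],6],
    [[0,0,0],[0,0,0],6],
    [[0,0,0],[0,0,0],8.7],
    [[0,0,0],[0,0,0],8.7],
    [[0,0,0],[0,0,0],8.7],
    [[0,0,0],[0,0,-2],8.7],
    [[0,0,0],[0,0,-5],8.7],
    [[0,0,0],[0,0,-8],8.7]
  ]
}}

```text
time_s: 12.35
tcp_pos: [0.4427, -0.2217, 0.1904]
orientation: [-2.215, -2.224, 0.001]
force: [0.2, -1.0, 1.0]
finger_gap: 0.0803
finger_force: 0.0
```

Call:
{"method": "apply_moves", "body": {
  "plan": [
    [[0,0,0.05],[3,2,-4],8.7],
    [[0,0,0.05],[6,4,-4],8.7],
    [[0,0,0.05],[9,6,-4],8.7],
    [[0,0,0.05],[12,8,-4],8.7],
    [[0,0,0.05],[15,10,-4],8.7],
    [[0,0,0.05],[18,12,-4],8.7],
    [[0,0,0.05],[21,13,-4],8.7],
    [[0,0,0.05],[25,14,-4],8.7],
    [[0,0,0.05],[29,15,-4],8.7],
    [[0,0,0.05],[33,15,-4],8.7]
  ]
}}

```text
time_s: 13.18
tcp_pos: [0.5935, 0.11, 0.2301]
orientation: [2.273, 2.168, 0.002]
force: [0.9, 0.7, -0.0]
finger_gap: 0.087
finger_force: 0.0
```

```bash
python3 - <<'E'
from h import *
T=arm.snapshot("top");o=arm.get_obs();print(o["tcp_pos"],move([.597,.136,.16],down(-.045)))
print("core from p.png",onz(T,202.7,188.7,.1))
cv2.imwrite("pics/q.png",cv2.resize(T["pixels"][160:260,135:335],(800,400),interpolation=cv2.INTER_CUBIC))
E
```

```text
[0.59117345 0.12154938 0.23085226] (array([ 0.001, -0.009,  0.011]), array([1.4 , 0.53, 7.1 ]))
core from p.png [0.59665435 0.13316527 0.1       ]
```

View pics/q.png

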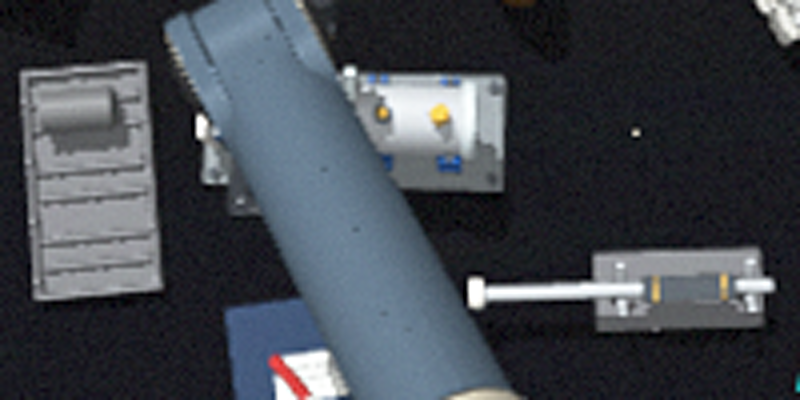

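The rod is back in its rest, with the handle at (656–728, 288) as at the start. The core centre is at (0.5967,0.133). Next I'll settle over it.

Call:
{"method": "apply_moves", "body": {
  "plan": [
    [[0,0,0],[0,0,1],8.7],
    [[0,0,0],[0,0,2],8.7],
    [[0,0,0],[0,0,2],8.7]
  ]
}}

```text
time_s: 13.48
tcp_pos: [0.5907, 0.1061, 0.2073]
orientation: [-2.273, -2.167, 0.009]
force: [0.2, -0.2, -1.1]
finger_gap: 0.0872
finger_force: 0.0
```

```bash
python3 - <<'E'
from h import *
o=arm.get_obs();print(o["tcp_pos"],move([.5967,.1335,.1535],down(-.045)))
E
```

```text
[0.59073579 0.1061046  0.20729337] (array([-0.005,  0.003, -0.003]), array([2.78, 0.49, 5.37]))
```

Call:
{"method": "apply_moves", "body": {
  "plan": [
    [[0,0,0],[2.7,0.5,0],8.7],
    [[0,0,0],[2.7,0.5,2],8.7],
    [[0,0,0],[2.7,0.5,4],8.7],
    [[0,0,0],[2.7,0.5,5.3],8.7],
    [[0,0,0],[2.7,0.5,5.3],6],
    [[0,0,0],[2.7,0.5,5.3],3],
    [[0,0,0],[2.7,0.5,5.3],3],
    [[0,0,0],[2.7,0.5,5.3],3],
    [[0,0,0],[2.7,0.5,5.3],3],
    [[0,0,0],[2.7,0.5,5.3],3]
  ],
  "squeeze": 15
}}

```text
time_s: 14.32
tcp_pos: [0.5987, 0.1352, 0.1581]
orientation: [2.271, 2.169, 0.002]
force: [0.1, -1.0, 0.0]
finger_gap: 0.055
finger_force: 0.0
```

Call:
{"method": "apply_moves", "body": {
  "plan": [
    [[0,0,0],[0,0,0],3],
    [[0,0,0],[0,0,0],3],
    [[0,0,0],[0,0,0],3]
  ]
}}

```text
time_s: 14.57
tcp_pos: [0.5967, 0.1354, 0.1573]
orientation: [-2.27, -2.168, 0.006]
force: [-3.6, -0.5, 5.0]
finger_gap: 0.0369
finger_force: 15.0
```

The gap is slightly under the core's diameter and there is an upward force, so the grip sits a bit high. I'll open, lower 6 mm and regrip.

Call:
{"method": "apply_moves", "body": {
  "plan": [
    [[0,0,0],[0,0,0],4.6],
    [[0,0,0],[0,0,0],4.6],
    [[0,0,0],[0,0,0.5],4.6],
    [[0,0,0],[-0.1,0,0.8],4.6],
    [[0,0,0],[-0.1,0,0.8],4.6],
    [[0,0,0],[-0.1,0,0.8],3],
    [[0,0,0],[-0.1,0,0.8],3],
    [[0,0,0],[-0.1,0,0.8],3],
    [[0,0,0],[-0.1,0,0.8],3],
    [[0,0,0],[-0.1,0,0.8],3]
  ],
  "squeeze": 20
}}

```text
time_s: 15.4
tcp_pos: [0.5966, 0.1342, 0.1489]
orientation: [-2.27, -2.169, 0.005]
force: [-5.6, -0.7, 2.2]
finger_gap: 0.0365
finger_force: 20.0
```

Call:
{"method": "apply_moves", "body": {
  "plan": [
    [[0,0,0],[0,0,-1],3],
    [[0,0,0],[0,0,-3],3],
    [[0,0,0],[0,0,-5.5],3],
    [[0,0,-0.03],[3,-1,-6],3],
    [[0,0,-0.06],[6,-2,-6],3],
    [[0,0,-0.09],[9,-3,-6],3],
    [[0,0,-0.1],[12,-4,-6],3],
    [[0,0,-0.1],[15,-5,-6],3],
    [[0,0,-0.1],[17,-5,-6],3],
    [[0,0,-0.1],[17,-5,-6],3]
  ]
}}

```text
time_s: 16.23
tcp_pos: [0.5548, 0.3131, 0.2107]
orientation: [-2.15, -2.287, -0.01]
force: [0.7, 1.1, -0.4]
finger_gap: 0.0364
finger_force: 20.0
```

Call:
{"method": "apply_moves", "body": {
  "plan": [
    [[0,0,0],[0,0,0],3],
    [[0,0,0],[0,0,0],3]
  ]
}}

```text
time_s: 16.4
tcp_pos: [0.557, 0.3054, 0.2094]
orientation: [2.161, 2.278, 0.001]
force: [1.0, 0.4, -1.4]
finger_gap: 0.0366
finger_force: 20.0
```

```bash
python3 - <<'E'
from h import *
o=arm.get_obs();print(o["tcp_pos"],o["finger_gap"],o["force"],move([.5537,.3041,.085],down(.053)))
S=arm.snapshot("side");g=o["tcp_pos"]-[0,0,.051];print(proj(S,g))
u,v=proj(S,g).astype(int);cv2.imwrite("pics/r.png",cv2.resize(S["pixels"][v-45:v+45,u-60:u+60],(800,600),interpolation=cv2.INTER_CUBIC))
E
```

```text
[0.55697979 0.3053865  0.20942717] 0.03658153042505089 [ 1.01834922  0.39497394 -1.38914642] (array([ 0.001,  0.001, -0.   ]), array([-0.1 , -0.35, 12.44]))
[238.01468807 136.62042726]
```

View pics/r.png

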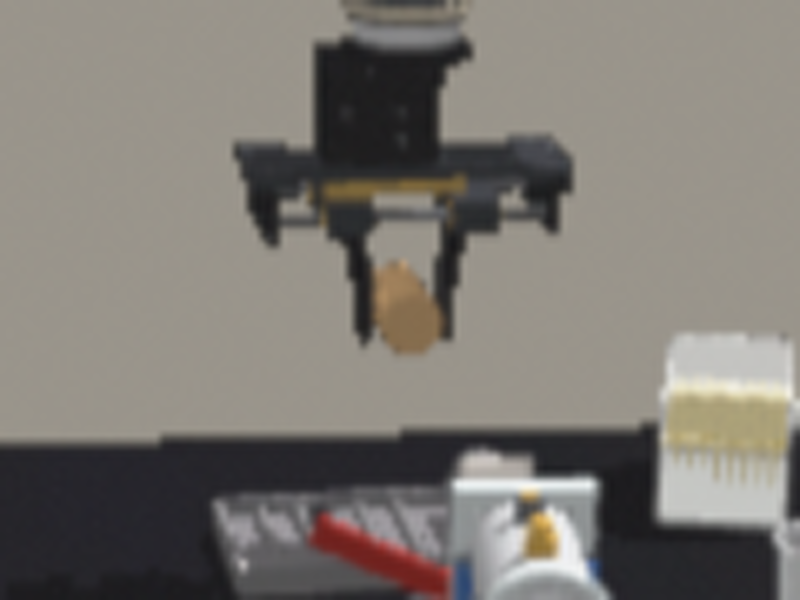

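The core is held level: its front face is at (410,320) and it sits centred between the fingers. I'll lower it now.

Call:
{"method": "apply_moves", "body": {
  "plan": [
    [[0,0,0],[-0.1,-0.4,2],3],
    [[0,0,0],[-0.1,-0.4,4],3],
    [[0,0,0],[-0.1,-0.4,6],3],
    [[0,0,0],[-0.1,-0.4,8],3],
    [[0,0,0],[-0.1,-0.4,9.5],3],
    [[0,0,0],[-0.1,-0.4,10.5],3],
    [[0,0,0],[-0.1,-0.4,11],3],
    [[0,0,0],[-0.1,-0.4,11.4],3],
    [[0,0,0],[-0.1,-0.4,11.7],3],
    [[0,0,0],[-0.1,-0.4,11.7],3]
  ]
}}

```text
time_s: 17.28
tcp_pos: [0.5525, 0.305, 0.0924]
orientation: [2.161, 2.28, 0.001]
force: [-0.1, 0.1, -2.2]
finger_gap: 0.0366
finger_force: 20.0
```

Call:
{"method": "apply_moves", "body": {
  "plan": [
    [[0,0,0],[0,0,0.2],3],
    [[0,0,0],[0,0,0.4],3],
    [[0,0,0],[0,0,0.5],3],
    [[0,0,0],[0,0,0.5],3]
  ]
}}

```text
time_s: 17.62
tcp_pos: [0.5522, 0.3051, 0.0872]
orientation: [2.16, 2.281, -0.0]
force: [0.3, 0.2, -1.0]
finger_gap: 0.0366
finger_force: 20.0
```

Call:
{"method": "apply_moves", "body": {
  "plan": [
    [[0,0,0],[0,0,0.2],3],
    [[0,0,0],[0,0,0.3],3],
    [[0,0,0],[0,0,0.3],3]
  ]
}}

```text
time_s: 17.87
tcp_pos: [0.5522, 0.3052, 0.0843]
orientation: [2.16, 2.281, 0.0]
force: [-1.1, -0.2, -0.2]
finger_gap: 0.0362
finger_force: 20.0
```

```bash
python3 - <<'E'
from h import *
o=arm.get_obs();print(o["tcp_pos"],o["force"],o["wrist_torque"])
E
```

```text
[0.55224039 0.30515401 0.08432762] [-1.13611646 -0.15507521 -0.21866785] [-0.06976733 -0.06617563  0.00980743]
```

Call:
{"method": "apply_moves", "body": {
  "plan": [
    [[0,0,0],[0,0,0.1],3],
    [[0,0,0],[0,0,0.1],3.8],
    [[0,0,0],[0,0,0.1],4.2],
    [[0,0,0],[0,0,0.1],4.6],
    [[0,0,0],[0,0,0.1],4.6],
    [[0,0,0],[0,0,-1],4.6],
    [[0,0,0],[0,0,-3],4.6],
    [[0,0,0],[0,0,-6],4.6],
    [[0,0,0],[0,0,-10],6],
    [[0,0,0],[0,0,-14],6]
  ],
  "squeeze": 5
}}

```text
time_s: 18.7
tcp_pos: [0.5517, 0.3049, 0.2258]
orientation: [-2.16, -2.281, 0.002]
force: [1.3, -0.3, 0.1]
finger_gap: 0.0527
finger_force: 0.0
```

Call:
{"method": "apply_moves", "body": {
  "plan": [
    [[0,0,0],[-4,2,-4],6],
    [[0,0,0],[-8,4,-4],6],
    [[0,0,0],[-12,5,-4],6],
    [[0,0,0],[-16,5,-4],6],
    [[0,0,0],[-20,5,-4],6],
    [[0,0,0],[-24,5,-4],6],
    [[0,0,0],[-28,5,-4],6],
    [[0,0,0],[-32,5,-4],6],
    [[0,0,0],[-32,5,-4],6],
    [[0,0,0],[-32,5,-4],6]
  ]
}}

```text
time_s: 19.53
tcp_pos: [0.6196, -0.0174, 0.2647]
orientation: [2.169, 2.27, -0.002]
force: [0.1, 0.5, 0.7]
finger_gap: 0.0602
finger_force: 0.0
```

```bash
python3 - <<'E'
from h import *
T=arm.snapshot("top");c=T["pixels"]
h=cv2.cvtColor(c,cv2.COLOR_BGR2HSV);m=cv2.inRange(h,(8,70,90),(25,255,255));m[:170]=0;m[245:]=0;m[:,:135]=0;m[:,180:]=0
p=cv2.findNonZero(m);r=cv2.minAreaRect(p);print(len(p),r,onz(T,*r[0],.0326))
cv2.imwrite("pics/z.png",cv2.resize(c[160:260,135:335],(800,400),interpolation=cv2.INTER_CUBIC))
print(arm.get_obs()["tcp_pos"])
E
```

```text
196 ((156.38934326171875, 204.28282165527344), (10.411609649658203, 19.19357681274414), 84.80557250976562) [0.55265418 0.3042694  0.0326    ]
[ 0.61945567 -0.0137238   0.26482009]
```

View pics/z.png

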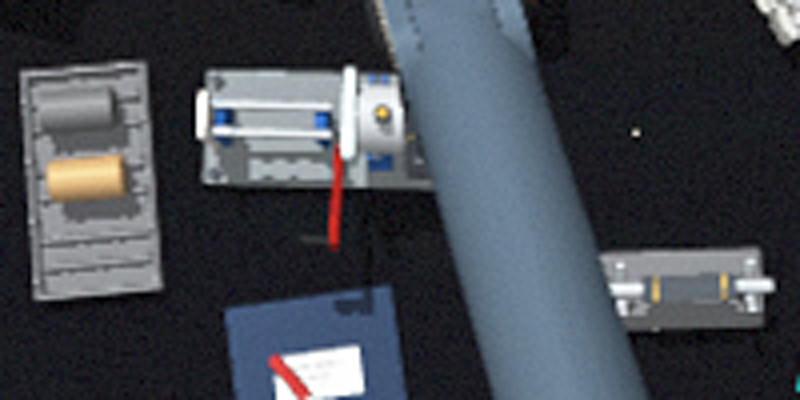

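The tan core lies in the middle channel at (86,177), parallel to the dark core at (77,110). The rod is in its rest at (690,287), and the arm is clear at z 0.26. I'm handing in.

```bash
python3 -c "
from workcell import arm
print(arm.hand_in())"
```

```text
the job is handed in; nothing more can be done
None
```

I handed the job in at about 20 s of the 64 s allowed, with no verdict returned: the last camera view shows the core in the tray's middle channel within 2 mm of my measured channel centre, the rod back in its rest and the other core in place, with the arm clear; the beaker and bottle were out of that view.

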